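Tighten the hub bolts with the long T-key under set clamp pressure

TASK

Set the air regulator for the clamps by turning its knob until the pointer stands at the bold mark, then slide the lock fully home over it. Only then, using the long T-key from the stand, turn the recessed square bolt deep inside every hub that stands in a clamp block (there are two or three) clockwise until it is fully tight; then hang the key back upright in its stand with its collar on the tube. Finish by closing each of these hubs with a dark grey dust plug lying flat in the recess of its rim, leaving the clamp blocks and the other things on the bench where they are.

Things in the scene. Friction and masses are not known exactly. Their poses are not given: they have to be found in the camera images.
- hub1_mouth (a point): Centre of the open top rim of an aluminium hub standing in a heavy grey clamp block (90 x 90 x 40 mm high, 6 kg, not to be moved; point axes parallel to its sides, z up). Two or three such hubs, all alike. Rim 145 mm above the table, 54 mm across; in it a round recess 44 mm across, 7 mm deep; from its ledge a bore 34 mm across goes down to the block, 105 mm below the rim. Widest flange 62 mm.
- bolt1 (a joint): The fixing bolt at the bottom of hub 1, on its axis: an upright steel square stem 12 x 12 mm, 14 mm tall plus a 4 mm cone on top (foot 105 mm, top 87 mm below the rim). Value in rad, grows clockwise from above; at 0 its flats are parallel to the block's sides. Starts loose at 0 to 0.35; its stop, fully tight, is at 1.45. About 0.08 N m turns it; it stays where left.
- hub2_mouth (a point): The same on hub 2.
- bolt2 (a joint): The same in hub 2.
- hub3_mouth (a point): The same on hub 3.
- bolt3 (a joint): The same in hub 3.
- key_grip (a point): Centre of the T-key's black handle boss: flat-sided, 30 (key's x) x 16 (y) x 40 mm high, to be gripped across its 16 mm. Crossbar 112 mm long (along x), 12 mm thick, 10 mm above this point; handle top 20 mm above. Steel shank 12 mm thick below, with a collar 46 mm across, 5 mm thick, its underside 46 mm below this point. About 0.25 kg. z points up along the key.
- key_tip (a point): Centre of the key's lower end, 170 mm below key_grip: a square socket, outside 20.4 x 20.4 mm, inside 14.4 x 14.4 mm and 20 mm deep, its sides parallel to the key's x and y. Fully down over a bolt, the tip rests on the block's top, 105 mm below the hub's rim.
- stand_mouth (a point): Centre of the top of the key's fixed stand: an upright square tube 44 mm wide outside, 34 mm inside, top 140 mm above the table, on a 100 mm square foot. The key starts here and hangs upright from its collar, which lies on the top of the tube; the tip then is 124 mm below this point.
- plug1_mid (a point): Centre of a dark grey plastic dust plug, a plain cylinder 40 mm across and 24 mm high with a thin dark band round its middle, either end alike, standing on the table. In a hub's recess it rests on the ledge with its centre 5 mm above the rim. Three alike; any plug fits any hub.
- plug2_mid (a point): The same, plug 2.
- plug3_mid (a point): The same, plug 3.
- regulator: The fixed air regulator: a grey housing 100 (x) x 210 (y) x 50 mm high, origin under its centre; the knob's axis is at y = -50 mm, and the lock slides towards -y on its top.
- knob (a joint): The regulator's black knob on an upright axis: value in rad, grows clockwise seen from above. 0 = the knob's white pointer is exactly at the bold black mark on the white dial (on the housing's -y side); it starts 0.45 to 1.2 rad short of it (negative). About 0.04 N m turns it and it stays where it is left; stops at -1.9 and 1.9.
- knob_grip (a point): Centre of the knob's grip bar, on the knob's axis, 90 mm above the table: bar 44 mm long (this point's y; the pointer end is -y), 12 mm wide (x), 22 mm high, on a round skirt 46 mm across.
- lock (a joint): The steel fork-shaped lock plate on top of the regulator: slide in m, grows towards the knob (the housing's -y). At 0 to 0.005 (start) it is open; at 0.034 it is fully home at its stop, its fork straddling the knob's neck under the skirt. About 1.5 N moves it; it stays where it is left.
- lock_tab (a point): Centre of the lock's upright tab: 24 mm (x, across the slide) x 14 mm (y) x 28 mm high, centre 74 mm above the table, bottom 60 mm; pinch it across its 24 mm or push it.
- grease_tub: Bystander, to be left alone: small white tub, 38 mm across, 40 mm high; origin at its underside.
- screwdriver: Bystander, to be left alone: screwdriver lying flat, 190 mm long; origin near its middle.
- cone_wrench: Bystander, to be left alone: cone wrench lying flat, 170 mm long; origin near its middle.
- oil_can: Bystander, to be left alone: white oil bottle, 56 mm across, 130 mm high; origin at its underside.
- sprocket: Bystander, to be left alone: steel sprocket lying flat, 86 mm across, 6 mm thick; origin at its underside.
- key_collar (a point): Centre of the underside of the key's collar, 46 mm below key_grip.

How it is judged (in metres and radians):
On the way, in this order (a step that is already met when the one before it is completed fails the run):
1. the knob's pointer is at the mark while the lock is still open (value of joint knob between -0.12 and 0.12 rad and value of joint lock below 0.015 m), for 0.2 s.
2. the lock is fully home with the knob at the mark (value of joint knob between -0.12 and 0.12 rad and value of joint lock above 0.03 m), for 0.2 s.
3. the bolts of all hubs that are present are tight (value of joint each of bolt1, bolt2, bolt3 above 1.3 rad), for 0.2 s.
4. the key hangs in its stand again (horizontal distance between key_collar and stand_mouth below 0.012 m and distance between key_collar and stand_mouth below 0.014 m and angle between key_tip's own z axis and vertical below 0.08 rad and linear speed of key below 0.03 m/s), for 0.2 s.
At the end, for the whole second after the job is handed in: Knob within 0.12 rad of the mark, lock within 4 mm of its stop; every present hub: bolt beyond 1.3 rad, a plug flat in its recess (6 mm off axis at most, centre 2 to 8 mm over the rim); key upright (0.08 rad) in the stand, collar within 14 mm of the mouth's centre; all at rest (all of step 2 and all of step 3 and all of step 4 and ((horizontal distance between plug1_mid and hub1_mouth below 0.006 m and z of plug1_mid in the frame of hub1_mouth between 0.002 and 0.008 m and angle between the z axis of plug1_mid and the z axis of hub1_mouth, either way round below 0.12 rad) or (horizontal distance between plug2_mid and hub1_mouth below 0.006 m and z of plug2_mid in the frame of hub1_mouth between 0.002 and 0.008 m and angle between the z axis of plug2_mid and the z axis of hub1_mouth, either way round below 0.12 rad) or (horizontal distance between plug3_mid and hub1_mouth below 0.006 m and z of plug3_mid in the frame of hub1_mouth between 0.002 and 0.008 m and angle between the z axis of plug3_mid and the z axis of hub1_mouth, either way round below 0.12 rad)) and ((horizontal distance between plug1_mid and hub2_mouth below 0.006 m and z of plug1_mid in the frame of hub2_mouth between 0.002 and 0.008 m and angle between the z axis of plug1_mid and the z axis of hub2_mouth, either way round below 0.12 rad) or (horizontal distance between plug2_mid and hub2_mouth below 0.006 m and z of plug2_mid in the frame of hub2_mouth between 0.002 and 0.008 m and angle between the z axis of plug2_mid and the z axis of hub2_mouth, either way round below 0.12 rad) or (horizontal distance between plug3_mid and hub2_mouth below 0.006 m and z of plug3_mid in the frame of hub2_mouth between 0.002 and 0.008 m and angle between the z axis of plug3_mid and the z axis of hub2_mouth, either way round below 0.12 rad)) and ((horizontal distance between plug1_mid and hub3_mouth below 0.006 m and z of plug1_mid in the frame of hub3_mouth between 0.002 and 0.008 m and angle between the z axis of plug1_mid and the z axis of hub3_mouth, either way round below 0.12 rad) or (horizontal distance between plug2_mid and hub3_mouth below 0.006 m and z of plug2_mid in the frame of hub3_mouth between 0.002 and 0.008 m and angle between the z axis of plug2_mid and the z axis of hub3_mouth, either way round below 0.12 rad) or (horizontal distance between plug3_mid and hub3_mouth below 0.006 m and z of plug3_mid in the frame of hub3_mouth between 0.002 and 0.008 m and angle between the z axis of plug3_mid and the z axis of hub3_mouth, either way round below 0.12 rad)) and linear speed of each of plug1, plug2, plug3 below 0.03 m/s); the robot touches nothing.
It fails at once if a bolt is turned before the regulator is locked (value of joint lock below 0.028 m and value of joint any of bolt1, bolt2, bolt3 above 0.6 rad).
It fails at once if a clamp block is shifted more than 3 cm (distance of any of hub1_mouth, hub2_mouth, hub3_mouth from where it was at the start of the episode above 0.03 m).
It fails at once if a bystander is moved more than 5 cm (distance of any of grease_tub, screwdriver, cone_wrench, oil_can, sprocket from where it was at the start of the episode above 0.05 m).
Of hub1, hub2, hub3 only 2 to 3 are there at a start; the rules pass over those that are not, and their reading is None.
At some moment in a run one of plug1, plug2, plug3 may be knocked a few centimetres aside while the robot is not near it.
It also fails if it takes over 210 s, if anything falls off the work surface, if the arm or the gripper's body presses on something with over 40 N, if the wrist force passes 120 N, or if a joint passes its speed limit or range.

ROBOT

A 6-joint arm with a two-finger parallel gripper is mounted at the origin on the work surface. World frame = base frame: x ahead of the robot, y to its left, z up, the work surface at z = 0. Lengths are in mm, angles in rad, forces in N, time in s.
With the tool pointing down it reaches from about 275 to 825 mm from the base axis. Payload 4.9 kg.
Tool frame: the origin (TCP) lies at the very end of the fingers, on their centre line; the grasp point (between the pads) lies 19 mm behind it; z points along the fingers, y is the line along which they close (so a half turn about z gives the same grasp; the last joint's range is limited). The gripper opens to 85 mm and grips with 20 to 120 N. Pads are 22 mm wide; open, the fingers measure 114 mm over their backs; the gripper's body (76 mm by 85 mm) begins 54 mm behind the grasp point. The pads swing forward as they close: fully open they stand 13 mm farther back than shut.
Start: joints at [1.186, 0.326, -0.193, 1.052, 0, 1.437], TCP at [136.492, 532.812, 231.281] pointing down, gripper open.
Joint ranges: [-2.65, 2.65], [-0.97, 1.79], [-1.3, 1.35], [-1.93, 2.1], [-1.47, 1.37], [-3.14, 3.14]. Speed limits (rad/s): [2.57, 2.57, 3.14, 3.14, 3.14, 3.14].

INTERFACE

Orientations are given as [roll, pitch, yaw] about the fixed x, y, z axes, in that order (R = Rz(yaw) Ry(pitch) Rx(roll)).
In Python, from bench import bot, solve_ik, imaging gives the robot as it stands. Calls block until the motion is done:
- bot.move_ptp(position, orientation): joint-space move of the TCP to a pose.
- bot.movel(position, rot=None, max_speed=150, threshold=None): straight line of the TCP; rot=None keeps the orientation; max_speed is the mean speed in mm/s. With threshold (N) it stops when the force on the tool has changed by that much, and returns True; else False.
- bot.move_j(angles): joint-space move.
- bot.grip(opening, effort=None): opening from 0.0 (shut) to 1.0 (fully open); effort is the grip in N (None keeps the last); returns when the fingers have stopped.
- bot.dwell(seconds).
- solve_ik(position, orientation): joint angles nearest the present ones, or None.
- bot.get_state(): the state.
- imaging.capture(name): name is "side" or "top" or "wrist"; returns the picture (400x640x3 uint8, blue, green, red); there is no depth.
- imaging.camera_model(name): a dict with "K" (3x3 intrinsics, pixels), "position" and "rotation" of the camera in the world. Camera axes: x right, y up, looking along -z (the intrinsics and any distortion apply to the point x, -y, -z); pixel columns grow to the right and rows downward; lengths in mm; the calibration is good to about 2 mm. A picture is of the moment at which its call begins: read the wrist's pose just before it. camera_model takes no time and is no camera call; for the wrist camera it gives the pose at the moment of the call.
A pose or a line that the arm cannot do raises bot.IKError and nothing moves.
- bot.sign_off(): hands the job in; it is judged then, once.
The state is a dict: "t": time; "qpos": joint angles; "joint_velocities": joint speeds; "effort": joint torques, N m; "tcp_pos": TCP position; "orientation": TCP orientation; "contact_force": force on the tool from outside, world axes, zero at the start; "wrist_torque": the same for the moment, N m; "opening": opening from 0.0 (shut) to 1.0 (fully open); "gripper_force": force on a finger pad.
Only numpy, scipy, OpenCV 4.12 (cv2) and the standard library are available. Lean on these libraries where they do the work, as an engineer would, in place of code of your own. Each camera call takes 0.05 s, during which the arm holds its last target. There are 200 camera calls.

## Working session

There is one attempt and no reset: what is moved stays moved. The work goes in short steps, each a Python script; the robot and the scene stay as the last script left them, time stands still between calls to the robot, and variables do not carry over. Pictures are saved under pics/ and viewed, at most 17 in all, crops included, and the job is handed in when it is done.

```bash
ls; mkdir -p pics; python3 - <<'E'
from bench import bot, imaging
import cv2, numpy as np
for n in ["top","side","wrist"]:
    m=imaging.camera_model(n); im=imaging.capture(n); cv2.imwrite(f"pics/{n}0.png",im)
    print(n,{k:np.round(np.array(v),3).tolist() for k,v in m.items()})
print(bot.get_state())
E
```

```text
pics
top {'K': [[508.232, 0.0, 316.43], [0.0, 508.232, 202.252], [0.0, 0.0, 1.0]], 'position': [383.302, -23.554, 1502.335], 'rotation': [0.125, -0.019, -1.594]}
side {'K': [[373.152, 0.0, 323.847], [0.0, 373.152, 198.272], [0.0, 0.0, 1.0]], 'position': [67.033, 403.801, 651.271], 'rotation': [0.882, -0.002, -2.312]}
wrist {'K': [[323.182, 0.0, 314.295], [0.0, 323.182, 199.23], [0.0, 0.0, 1.0]], 'position': [72.321, 547.037, 372.958], 'rotation': [-0.262, 0.002, 1.32]}
{'t': 0.15, 'qpos': array([ 1.18581879e+00,  3.26812546e-01, -1.93370850e-01,  1.05198866e+00,
       -3.76763440e-06,  1.43660850e+00]), 'joint_velocities': array([ 1.06880179e-04, -3.19835738e-03,  1.69281175e-03,  8.20669581e-04,
       -1.39896485e-05,  1.09757055e-03]), 'effort': array([ 1.43080222e-03, -4.43700528e+01,  2.62667388e+01,  1.04339424e-02,
       -1.35113141e-04, -4.59822580e-07]), 'tcp_pos': array([136.30618523, 532.37806741, 230.65419058]), 'orientation': array([-3.14022878e+00, -1.80319291e-04,  2.89080282e+00]), 'contact_force': array([ 0.27025028, -0.75072744, -0.86915889]), 'wrist_torque': array([-0.03484081, -0.00540748,  0.00610097]), 'gripper_force': 0.0, 'opening': 1.0012551203534412}
```

View pics/top0.png

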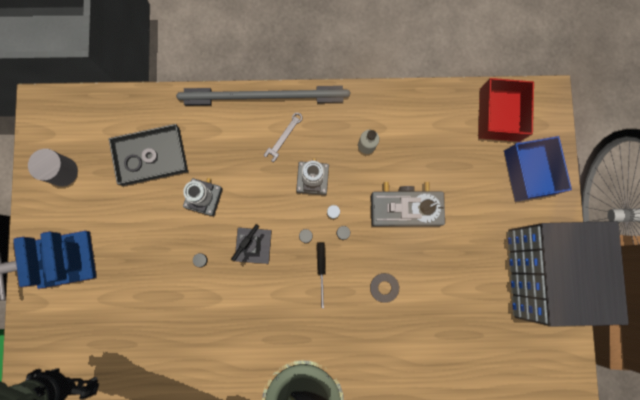

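View pics/side0.png

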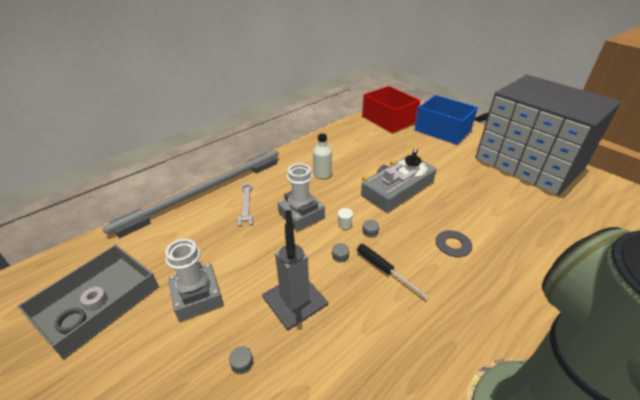

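The top view shows two hubs, with rims at about (196,190) and (312,172). The key handle is at (250,240), and the plugs are at (200,260), (306,236) and (343,232). The regulator is around (408,208) with its knob at (428,207). The side view agrees: two hubs, the key upright in its stand.

```bash
cat > h.py <<'E'
from bench import bot, solve_ik, imaging
import cv2, numpy as np
from scipy.spatial.transform import Rotation as R
def p2w(m,uv,z):
    K=np.array(m["K"]); uv=np.atleast_2d(uv).astype(float)
    d=np.c_[(uv[:,0]-K[0,2])/K[0,0],-(uv[:,1]-K[1,2])/K[1,1],-np.ones(len(uv))]
    d=R.from_euler('xyz',m["rotation"]).apply(d); p=np.array(m["position"])
    return p+d*((z-p[2])/d[:,2])[:,None]
def w2p(m,P):
    K=np.array(m["K"]); c=R.from_euler('xyz',m["rotation"]).inv().apply(np.atleast_2d(P)-np.array(m["position"]))
    return np.c_[K[0,2]+K[0,0]*c[:,0]/-c[:,2],K[1,2]-K[1,1]*c[:,1]/-c[:,2]]
def down(yaw): return [np.pi,0,yaw]
def snap(name):
    m=imaging.camera_model("wrist"); im=imaging.capture("wrist")
    cv2.imwrite(f"pics/{name}.png",im); np.save(f"pics/{name}.npy",np.r_[np.array(m["position"]),np.array(m["rotation"])])
    return m,im
def load(name):
    a=np.load(f"pics/{name}.npy"); m=dict(imaging.camera_model("wrist")); m["position"]=a[:3]; m["rotation"]=a[3:]
    return m,cv2.imread(f"pics/{name}.png")
def camoff(m):  # camera->tool check
    return 0
E
python3 - <<'E'
from h import *
m=imaging.camera_model("top")
for n,uv,z in [("hubA",(196,190),145),("hubB",(312,172),145),("key",(250,240),200),("p1",(200,260),24),("p2",(306,236),24),("p3",(343,232),24),("reg",(408,208),50),("knob",(428,207),101),("tub",(333,212),40),("oil",(371,135),130),("scr",(321,258),15),("base",(303,395),0)]:
    print(n,p2w(m,uv,z)[0].round(0))
s=bot.get_state(); w=imaging.camera_model("wrist")
T=R.from_euler('xyz',s["orientation"]); print(T.inv().apply(np.array(w["position"])-s["tcp_pos"]))
for x,y,yaw in [(550,300,2.9),(550,300,-.25),(550,-50,3.1),(500,-300,3.1),(500,-300,0)]:
    print(solve_ik([x,y,330],down(yaw)))
E
```

```text
hubA [593. 270. 145.]
hubB [636. -43. 145.]
key [453. 120. 200.]
p1 [408. 284.  24.]
p2 [470. -23.  24.]
p3 [ 479. -131.   24.]
reg [ 543. -319.   50.]
knob [ 539. -364.  101.]
tub [ 537. -102.   40.]
oil [ 740. -209.  130.]
scr [406. -65.  15.]
base [20. -5.  0.]
[  65.64014138   -1.8217445  -142.38745004]
[0.38159642 0.43853104 0.22401688 1.35628217 0.         0.62318907]
[ 0.38159642  0.43853104  0.22401688  1.35628217  0.         -2.50999624]
[-0.22432618  0.28703649  0.00402195  1.28778179  0.         -0.18273353]
[-0.66698005  0.3487387   0.09035901  1.31241663  0.         -0.6253874 ]
[-0.66698005  0.3487387   0.09035901  1.31241663  0.          2.4746126 ]
```

```bash
python3 - <<'E'
from h import *
k=0
for n,x,y,z in [("hubA",593,270,290),("key",453,120,330),("hubB",636,-43,290),("plug",475,-77,260),("reg",541,-335,260)]:
    q=np.arctan2(y,x)
    ys=[q+np.pi/2,q-np.pi/2]
    if k%2: ys=ys[::-1]
    k+=1
    for yaw in ys:
        bot.move_ptp([x,y,z],down(yaw)); bot.dwell(.25)
        snap(n+("a" if yaw>q else "b"))
print(bot.get_state()["t"])
ims=[cv2.imread(f"pics/{n}.png") for n in ["hubAa","keya","hubBa","plugb"]]
s=[cv2.resize(i,(400,250),interpolation=cv2.INTER_AREA) for i in ims]
cv2.imwrite("pics/mos1.png",np.vstack([np.hstack(s[:2]),np.hstack(s[2:])]))
E
```

```text
21.8917
```

View pics/mos1.png

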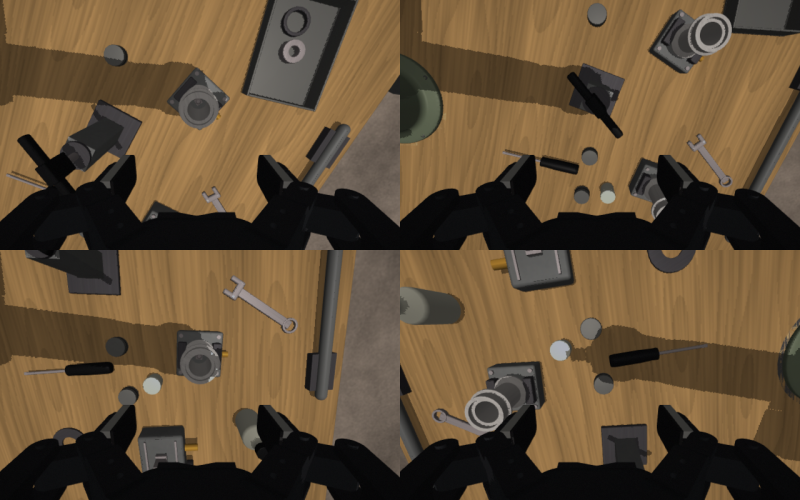

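View pics/rega.png

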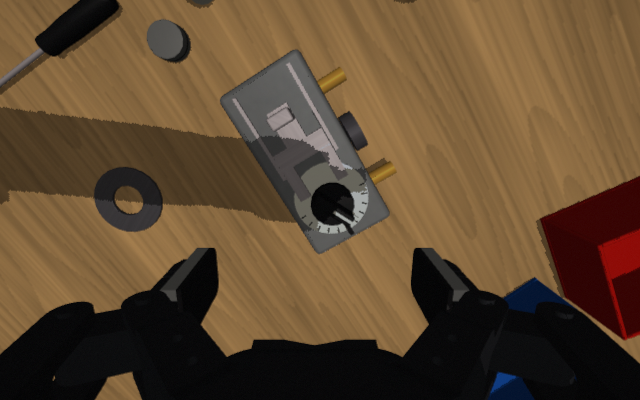

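The mosaic shows each hub's rim clearly, and the key's crossbar from above. The regulator picture has the housing around (300,150), the knob at (333,204), a pointer end near (350,225) and the lock tab at (280,115). Next I'll fit the known shapes to both yaw views.

```bash
cat >> h.py <<'E'
from scipy.optimize import minimize
def fit(views,shape,x0,span,steps,sig=1.2,sign=0,n=1):
    """shape(p)->(pts Nx3, normals Nx3); maximise mean |normal gradient|"""
    G=[]
    for m,im in views:
        g=cv2.GaussianBlur(cv2.cvtColor(im,cv2.COLOR_BGR2GRAY).astype(np.float32),(0,0),sig)
        G.append((m,g))
    def cost(p):
        P,N=shape(p); s=0
        for m,g in G:
            a=w2p(m,P-N); b=w2p(m,P+N); d=b-a; L=np.linalg.norm(d,axis=1,keepdims=True); c=(a+b)/2; d=d/L*1.2
            f=lambda q: cv2.remap(g,q[:,:1].astype(np.float32),q[:,1:].astype(np.float32),cv2.INTER_LINEAR)[:,0]
            df=f(c+d)-f(c-d)
            s-=np.minimum(np.abs(df) if sign==0 else sign*df,40).mean()
        return s/len(G)
    grids=np.meshgrid(*[np.linspace(-s,s,k) for s,k in zip(span,steps)],indexing='ij')
    C=np.array(x0)+np.stack([q.ravel() for q in grids],1)
    v=np.array([cost(c) for c in C]); best=C[v.argmin()]
    d=np.array([2*s/max(k-1,1) if k>1 else 1 for s,k in zip(span,steps)])
    r=minimize(cost,best,method='Nelder-Mead',options=dict(initial_simplex=np.vstack([best]+[best+np.eye(len(best))[i]*d[i]*.7 for i in range(len(best))]),xatol=1e-3,fatol=1e-4))
    return r.x,-r.fun
def circ(radii,z):
    t=np.linspace(0,2*np.pi,90)[:-1]
    def f(p):
        u=np.c_[np.cos(t),np.sin(t),0*t]; P=[];N=[]
        for r,zz in zip(radii,z if np.ndim(z) else [z]*len(radii)): P.append(u*r+[p[0],p[1],zz]);N.append(u)
        return np.vstack(P),np.vstack(N)
    return f
def rect(lx,ly,z):
    def f(p):
        s=np.linspace(-.46,.46,40); o=np.ones(40)/2; z0=0*s
        P=np.vstack([np.c_[s*lx,o*ly,z0],np.c_[s*lx,-o*ly,z0],np.c_[o*lx,s*ly,z0],np.c_[-o*lx,s*ly,z0]])
        N=np.repeat([[0,1.,0],[0,-1,0],[1,0,0],[-1,0,0]],40,0)
        M=R.from_euler('z',p[2])
        return M.apply(P)+[p[0],p[1],z],M.apply(N)
    return f
E
python3 - <<'E'
from h import *
V=lambda n:[load(n+"a"),load(n+"b")]
for n,x0 in [("hubA",(593,270)),("hubB",(636,-43))]:
    v=V(n)
    for w in ([v[0]],[v[1]],v): print(n,[np.round(q,2) for q in fit(w,circ([27,22],145),x0,(14,14),(15,15))])
    r,_=fit(v,circ([27,22],145),x0,(14,14),(15,15))
    for w in ([v[0]],[v[1]],v):print(" block",[np.round(q,3) for q in fit(w,rect(90,90,40),(r[0],r[1],0),(6,6,.8),(5,5,33))])
v=V("key")
for w in ([v[0]],[v[1]],v):
    print("key",[np.round(q,3) for q in fit(w,rect(112,12,202),(453,120,-.8),(16,16,1.5),(9,9,61))])
    print("foot",[np.round(q,3) for q in fit(w,rect(100,100,5),(453,120,-.1),(16,16,.8),(9,9,33))])
v=V("reg")
for w in ([v[0]],[v[1]],v):
    print("reg",[np.round(q,3) for q in fit(w,rect(100,210,50),(541,-325,-1.57),(16,16,.3),(9,9,15))])
for n,x0 in [("p1",(408,284)),("p2",(470,-23)),("p3",(479,-131))]:
  for w in ["plugb","pluga","hubAa","keya"]:
    l=load(w); u=w2p(l[0],[[*x0,24]])[0]
    if 15<u[0]<625 and 15<u[1]<260: print(n,w,[np.round(q,2) for q in fit([l],circ([20],24),x0,(14,14),(15,15))])
E
```

```text
hubA [array([596.15, 282.76]), np.float64(10.17)]
hubA [array([594.02, 271.  ]), np.float64(12.22)]
hubA [array([584.99, 276.01]), np.float64(9.54)]
 block [array([ 5.90464e+02,  2.79390e+02, -3.00000e-01]), np.float64(18.521)]
 block [array([ 5.90974e+02,  2.76903e+02, -3.01000e-01]), np.float64(18.993)]
 block [array([ 5.90802e+02,  2.78105e+02, -3.10000e-01]), np.float64(16.644)]
hubB [array([645.82, -40.97]), np.float64(13.54)]
hubB [array([646.26, -48.72]), np.float64(12.77)]
hubB [array([645.8 , -45.19]), np.float64(11.7)]
 block [array([ 6.40467e+02, -4.13860e+01, -9.70000e-02]), np.float64(21.302)]
 block [array([ 6.39942e+02, -4.57410e+01, -1.05000e-01]), np.float64(19.704)]
 block [array([ 6.40387e+02, -4.15810e+01, -9.70000e-02]), np.float64(19.065)]
key [array([447.053, 135.314,  -0.643]), np.float64(27.087)]
foot [array([ 4.47220e+02,  1.35313e+02, -9.80000e-02]), np.float64(23.906)]
key [array([447.144, 134.243,  -0.648]), np.float64(31.022)]
foot [array([ 4.47114e+02,  1.34774e+02, -1.00000e-01]), np.float64(21.302)]
key [array([446.907, 134.843,  -0.645]), np.float64(28.341)]
foot [array([ 4.47156e+02,  1.35022e+02, -9.90000e-02]), np.float64(22.526)]
reg [array([ 541.404, -320.484,   -1.561]), np.float64(5.543)]
reg [array([ 527.063, -333.031,   -1.896]), np.float64(7.071)]
reg [array([ 533.696, -320.574,   -1.57 ]), np.float64(5.486)]
p1 hubAa [array([414.75, 290.53]), np.float64(20.22)]
p1 keya [array([409.23, 282.78]), np.float64(20.58)]
p2 plugb [array([471.07, -24.26]), np.float64(19.56)]
p2 pluga [array([471.83, -19.09]), np.float64(13.66)]
p2 keya [array([469.05,  -9.1 ]), np.float64(23.49)]
p3 plugb [array([ 483.23, -132.42]), np.float64(11.63)]
p3 pluga [array([ 478.25, -125.84]), np.float64(18.4)]
```

```bash
python3 - <<'E'
from h import *
T=[]
for n,c in [("hubA",(590.8,278.1)),("hubB",(640.3,-43))]:
  for s in "ab":
    m,im=load(n+s)
    for rr,zz in [([27],145),([22],145),([27,22],145)]:
        print(n+s,rr,[np.round(q,2) for q in fit([(m,im)],circ(rr,zz),c,(6,6),(13,13),sig=.8)])
    u=w2p(m,[[*c,145]])[0].astype(int); x,y=max(u[0]-33,0),max(u[1]-25,0)
    print(n+s,'origin',x,y)
    T.append(cv2.resize(im[y:y+50,x:x+66],(396,300),interpolation=cv2.INTER_CUBIC))
cv2.imwrite("pics/mos2.png",np.vstack([np.hstack(T[:2]),np.hstack(T[2:])]))
T=[]
for s in "ab":
    m,im=load("reg"+s); u=w2p(m,[[540,-340,60]])[0].astype(int); x,y=max(u[0]-65,0),max(u[1]-90,0)
    print("reg"+s,'origin',x,y); T.append(cv2.resize(im[y:y+180,x:x+130],(390,540),interpolation=cv2.INTER_CUBIC))
cv2.imwrite("pics/mos3.png",np.hstack(T))
E
```

```text
hubAa [27] [array([586.49, 281.56]), np.float64(15.04)]
hubAa [22] [array([593.17, 274.15]), np.float64(14.66)]
hubAa [27, 22] [array([596.  , 283.05]), np.float64(11.89)]
hubAa origin 284 152
hubAb [27] [array([590.82, 273.5 ]), np.float64(15.22)]
hubAb [22] [array([590.49, 283.96]), np.float64(14.43)]
hubAb [27, 22] [array([593.98, 271.14]), np.float64(14.38)]
hubAb origin 278 171
hubBa [27] [array([637.77, -39.26]), np.float64(19.96)]
hubBa [22] [array([646.42, -40.83]), np.float64(17.63)]
hubBa [27, 22] [array([646.22, -41.1 ]), np.float64(15.37)]
hubBa origin 286 160
hubBb [27] [array([637.59, -47.64]), np.float64(18.92)]
hubBb [22] [array([646.75, -48.66]), np.float64(17.15)]
hubBb [27, 22] [array([646.2 , -48.15]), np.float64(14.71)]
hubBb origin 275 164
rega origin 250 89
regb origin 247 82
```

View pics/mos2.png

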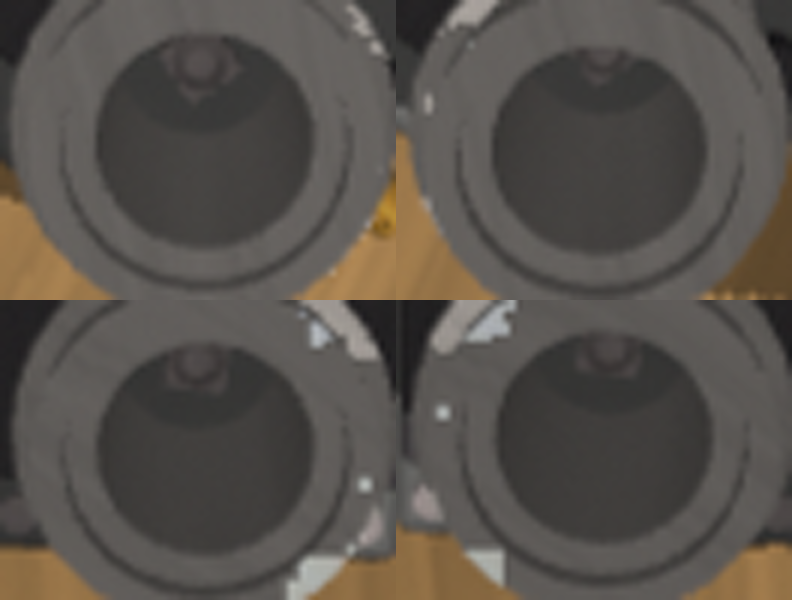

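View pics/mos3.png

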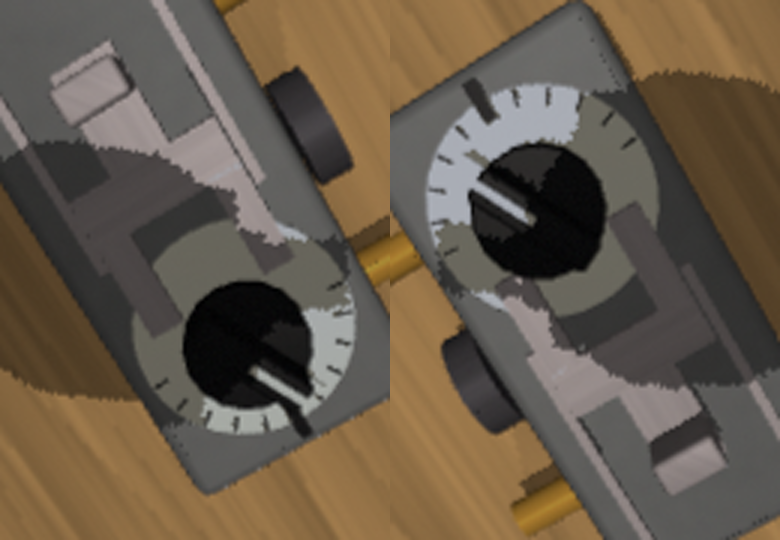

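The hub crops show clear bore edges, with the square bolts visible at about (200,65) and (198,365) in the left crops. The regulator crops show the white pointer about 0.5–0.9 rad short of the bold mark: (255,370)→(308,403) in the left crop, mark at (300,418), lock open.

```bash
python3 - <<'E'
from h import *
for n,c in [("hubA",(590.8,278.1)),("hubB",(640.3,-43))]:
  v=[load(n+"a"),load(n+"b")]
  for w in ([v[0]],[v[1]],v): print(n,[np.round(q,2) for q in fit(w,circ([17],138),c,(6,6),(13,13),sig=.8,sign=1)])
for n,o,pts in [("hubAa",(284,152),[(163,55),(200,103),(240,62),(200,65)]),("hubBa",(286,160),[(165,388-300),(230,385-300),(198,365-300)])]:
  m,_=load(n); P=p2w(m,np.array(pts)/6+np.array(o)+.5-.5,54)[:,:2]; print(n,P.round(1).tolist(),[round(np.arctan2(*(b-a)[::-1]),2) for a,b in zip(P,P[1:])])
v=[load("rega"),load("regb")]
for w in ([v[0]],[v[1]],v):
  r,s=fit(w,rect(100,210,50),(541,-319,0),(16,16,.2),(9,9,17)); print("reg",r.round(3),round(s,1))
  kx=r[:2]+R.from_euler('z',r[2]).apply([0,-50,0])[:2]; print(" knob",kx.round(1))
  for zz in (68,72,76,79): print("  skirt",zz,[np.round(q,2) for q in fit(w,circ([23],zz),kx,(6,6),(7,7),sig=.8,sign=1)])
for n,o,pts,q0 in [("rega",(250,89),[(255,370),(308,403)],[(90,88)]),("regb",(247,82),[(533-390,220),(473-390,183)],[(690-390,462)])]:
  m,_=load(n); P=p2w(m,np.array(pts)/3+np.array(o),101)[:,:2]; d=P[1]-P[0]; print(n,"pointer dir",P.round(1).tolist(),round(np.arctan2(d[1],d[0]),3),"tab",p2w(m,np.array(q0)/3+np.array(o),88).round(1))
E
```

```text
hubA [array([590.56, 278.89]), np.float64(27.32)]
hubA [array([590.68, 278.81]), np.float64(26.41)]
hubA [array([590.64, 278.89]), np.float64(26.83)]
hubB [array([640.26, -43.58]), np.float64(25.81)]
hubB [array([640.26, -43.62]), np.float64(25.09)]
hubB [array([640.25, -43.56]), np.float64(25.44)]
hubAa [[584.2, 276.8], [594.7, 271.2], [598.5, 281.8], [591.6, 278.0]] [np.float64(-0.49), np.float64(1.23), np.float64(-2.64)]
hubBa [[633.9, -49.5], [646.8, -49.8], [640.7, -45.3]] [np.float64(-0.02), np.float64(2.51)]
reg [ 5.43119e+02 -3.19317e+02 -1.50000e-02] 18.7
 knob [ 542.4 -369.3]
  skirt 68 [array([ 541.17, -370.77]), np.float64(35.98)]
  skirt 72 [array([ 542.25, -370.17]), np.float64(36.26)]
  skirt 76 [array([ 542.43, -369.33]), np.float64(36.5)]
  skirt 79 [array([ 542.63, -368.61]), np.float64(36.54)]
reg [ 5.41791e+02 -3.19515e+02 -1.90000e-02] 20.5
 knob [ 540.9 -369.5]
  skirt 68 [array([ 542.99, -368.17]), np.float64(38.33)]
  skirt 72 [array([ 542.86, -368.47]), np.float64(39.08)]
  skirt 76 [array([ 542.04, -368.78]), np.float64(39.34)]
  skirt 79 [array([ 541.79, -369.16]), np.float64(39.44)]
reg [ 5.42422e+02 -3.19441e+02 -1.70000e-02] 18.7
 knob [ 541.5 -369.4]
  skirt 68 [array([ 542.11, -369.62]), np.float64(35.36)]
  skirt 72 [array([ 542.63, -368.74]), np.float64(37.36)]
  skirt 76 [array([ 542.44, -368.97]), np.float64(37.84)]
  skirt 79 [array([ 542.1 , -368.79]), np.float64(37.61)]
rega pointer dir [[542.8, -370.6], [551.8, -389.6]] -1.126 tab [[ 544.7 -267.2   88. ]]
regb pointer dir [[541.7, -369.2], [551.2, -388.5]] -1.111 tab [[ 542.2 -269.1   88. ]]
```

Both views agree: hub A (590.65, 278.9), hub B (640.25, −43.6), knob (542.2, −369.0). The pointer direction is −1.118 and the mark is at −1.588. Now I'll turn the knob and slide the lock.

```bash
python3 - <<'E'
from h import *
k=np.array([542.2,-369.0]); y0=-1.118+np.pi; y1=-1.588+np.pi
bot.grip(0.6,20)
bot.move_ptp([*k,150],down(y0)); bot.movel([*k,84],max_speed=60)
bot.grip(0.0,25); s=bot.get_state(); print(s["opening"],s["gripper_force"],s["contact_force"].round(1),s["tcp_pos"].round(1))
for a in np.linspace(y0,y1,4)[1:]: bot.movel([*k,84],rot=down(a),max_speed=30)
bot.dwell(.3); s=bot.get_state(); print(s["orientation"],s["contact_force"].round(1),s["wrist_torque"].round(2))
bot.grip(0.6); bot.movel([*k,150])
u=np.array([np.cos(-.017-np.pi/2),np.sin(-.017-np.pi/2)])
bot.move_ptp([k[0]-u[0]*100,k[1]-u[1]*100+20,240],down(y1)); bot.dwell(.2); snap("chk")
m,im=load("chk"); cv2.imwrite("pics/chk_c.png",cv2.resize(im[0:260,180:460],(700,600))) 
print(bot.get_state()["t"])
E
```

```text
0.13380003481705816 30.319441258907318 [2.9 2.  2.2] [ 543.1 -368.7   84.5]
[ 3.14081444e+00 -1.09384261e-04  1.55700210e+00] [1.6 3.3 5.5] [ 0.72 -0.41 -0.03]
29.0083
```

View pics/chk_c.png

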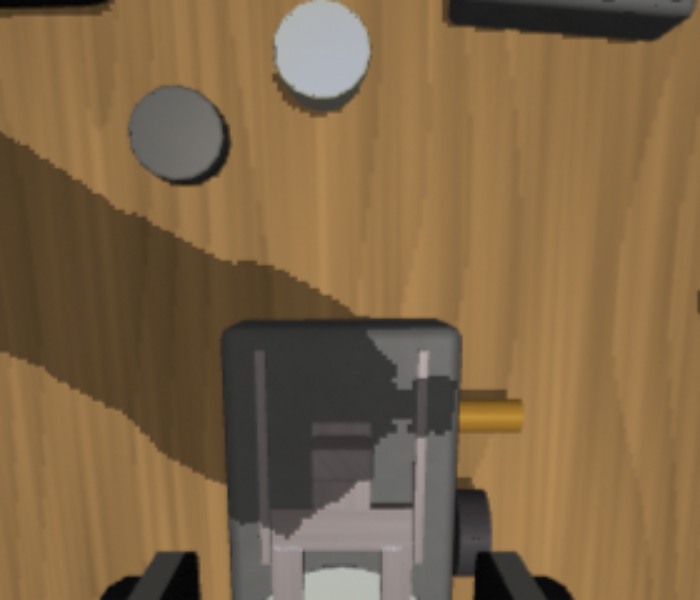

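The knob is just out of frame; the lock tab shows at (342,465), still open. I'll shift the camera to verify the pointer.

```bash
python3 - <<'E'
from h import *
bot.move_ptp([542.2,-425,240],down(1.554)); bot.dwell(.2); snap("chk2")
m,im=load("chk2"); u=w2p(m,[[542.2,-369,95]])[0]; print(u); x,y=int(u[0])-70,max(int(u[1])-60,0)
cv2.imwrite("pics/chk2_c.png",cv2.resize(im[y:y+120,x:x+140],(700,600),interpolation=cv2.INTER_CUBIC)); print(x,y)
E
```

```text
[313.49654383 123.53897543]
243 63
```

View pics/chk2_c.png

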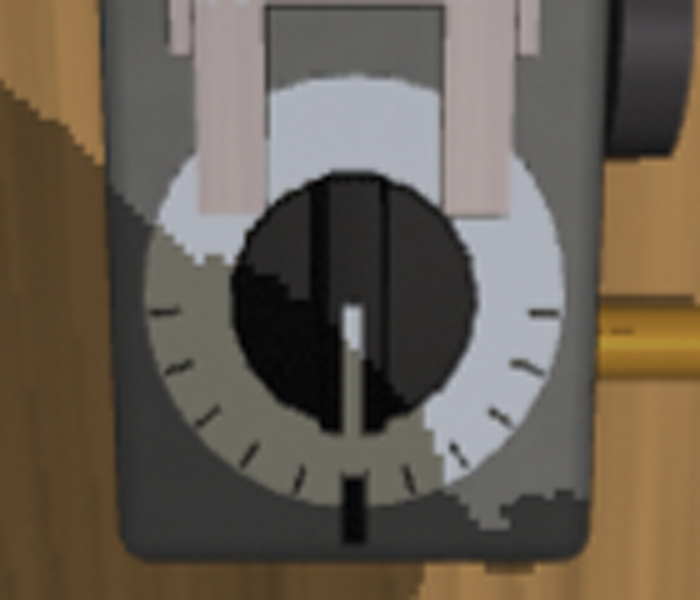

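The pointer stands exactly at the bold mark (350,500). Next: slide the lock, then fetch the key.

```bash
python3 - <<'E'
from h import *
yw=1.554; t=np.array([543.2,-268.2]); u=np.array([-.017,-1])
bot.grip(0.6,20); bot.move_ptp([*t,200],down(yw)); bot.movel([*t,110]); bot.movel([*t,68],max_speed=60,threshold=10)
bot.grip(0,25); s=bot.get_state(); print(s["opening"],s["tcp_pos"].round(1),s["contact_force"].round(1))
p0=s["tcp_pos"]
hit=bot.movel([*(t+u*45),s["tcp_pos"][2]],max_speed=25,threshold=14)
s=bot.get_state(); print(hit,s["tcp_pos"].round(1),s["contact_force"].round(1))
bot.dwell(.3); bot.grip(0.6); print(bot.get_state()["tcp_pos"].round(1))
p=bot.get_state()["tcp_pos"]; bot.movel([p[0],p[1],200])
bot.move_ptp([542.2,-400,240],down(1.554)); bot.dwell(.2); m,im=snap("chk3")
cv2.imwrite("pics/chk3_c.png",cv2.resize(im[0:200,220:420],(600,600),interpolation=cv2.INTER_CUBIC)); print(bot.get_state()["t"])
E
```

```text
0.27437451814696034 [ 544.1 -268.4   68.7] [1.7 0.8 1.3]
True [ 543.7 -300.2   68.7] [0.1 0.8 3.9]
[ 545.4 -299.8   69.1]
36.5833
```

View pics/chk3_c.png

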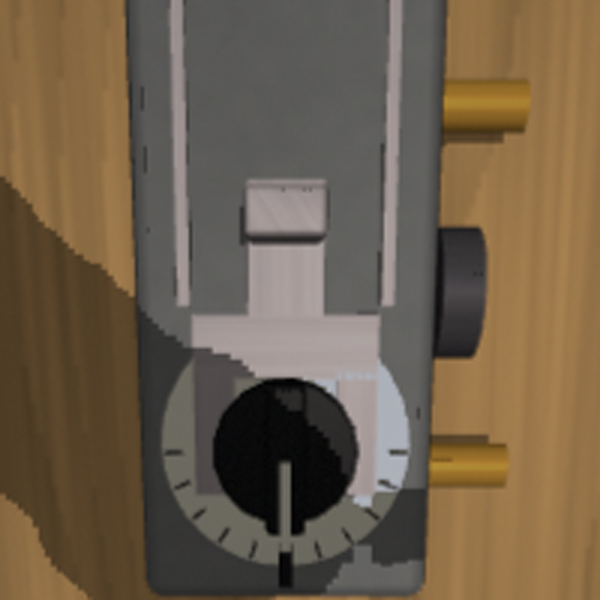

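The lock plate is home: tab at (286,208), fork under the skirt, pointer still at the mark. Now the key.

```bash
python3 - <<'E'
from h import *
k=[447.0,134.9]; yw=-.645+np.pi
bot.grip(0.7,20); bot.move_ptp([*k,280],down(yw)); bot.movel([*k,225]); print(bot.get_state()["tcp_pos"].round(2))
print(bot.movel([*k,167],max_speed=60,threshold=10)); bot.grip(0,60)
s=bot.get_state(); print(s["opening"],s["tcp_pos"].round(2),s["contact_force"].round(1),s["gripper_force"])
print(bot.movel([*k,335],max_speed=120)); bot.dwell(.3); s=bot.get_state(); print(s["tcp_pos"].round(2),s["contact_force"].round(1),s["wrist_torque"].round(2),s["orientation"].round(3))
h=[590.65,278.9]; bot.move_ptp([*h,335],down(-.42+np.pi)); bot.dwell(.3); s=bot.get_state(); print(s["tcp_pos"].round(2),s["orientation"].round(3),s["opening"],s["t"])
cv2.imwrite("pics/side1.png",cv2.resize(imaging.capture("side")[60:360,60:460],(800,600)))
E
```

```text
[447.31 134.55 225.2 ]
False
0.17662958562871553 [447.36 135.02 167.3 ] [0.2 1.3 1. ] 61.477482318878174
False
[446.9  134.88 334.75] [ 0.3 -1.  -1.7] [-0.01  0.   -0.01] [-3.141 -0.     2.497]
[590.42 278.03 335.99] [3.141e+00 1.000e-03 2.720e+00] 0.17807913895491495 43.875
```

View pics/side1.png

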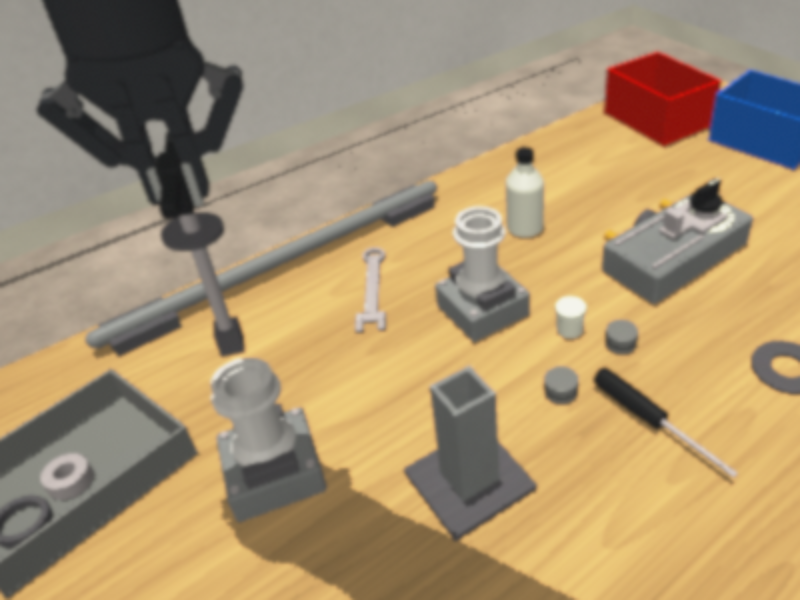

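The key is held upright over hub A. I'll insert it and tighten.

```bash
cat >> h.py <<'E'
ZG=167.3
def tip(): return bot.get_state()["tcp_pos"][2]-ZG+16
def insert(h,yaw):
    z=lambda t:t+ZG-16
    s=bot.get_state(); e=np.array(h)-s["tcp_pos"][:2]; print("err",e.round(2)); c=np.array(h)
    hit=bot.movel([*c,z(130)],rot=down(yaw),max_speed=60,threshold=8)
    s=bot.get_state(); print("at130",hit,round(tip(),1),s["contact_force"].round(1),(c-s["tcp_pos"][:2]).round(2))
    if hit: return False
    hit=bot.movel([*c,z(64)],max_speed=60,threshold=8)
    s=bot.get_state(); print("at64",hit,round(tip(),1),s["contact_force"].round(1),s["wrist_torque"].round(2))
    if hit: return False
    hit=bot.movel([*c,z(40.5)],max_speed=25,threshold=8)
    s=bot.get_state(); print("at40",hit,round(tip(),1),s["contact_force"].round(1),s["wrist_torque"].round(2))
    return tip()<46
def turn(h,yaw,total=1.9,step=.1,tmax=.5):
    p=[*h,bot.get_state()["tcp_pos"][2]+.5]; t0=None; a=0
    while a<total:
        a+=step; bot.movel(p,rot=down(yaw-a),max_speed=40)
        T=bot.get_state()["wrist_torque"][2]; 
        if t0 is None: t0=T
        print(round(a,2),round(T,2),end="; ")
        if abs(T-t0)>tmax: break
    s=bot.get_state(); print("\nend",s["orientation"].round(3),s["contact_force"].round(1),s["opening"],s["t"])
    return yaw-a
E
python3 - <<'E'
from h import *
print(insert([590.65,278.9],-.42+np.pi), bot.get_state()["t"])
E
```

```text
err [0.14 0.7 ]
at130 False 130.6 [-0.4  0.5 -2.5] [-0.31 -0.07]
at64 False 64.6 [-0.1  0.1 -2.4] [-0.03 -0.03 -0.  ]
at40 False 40.4 [ 1.7  2.3 -4.7] [ 0.48 -0.37 -0.01]
True 47.3083
```

```bash
python3 - <<'E'
from h import *
print(turn([590.65,278.9],-.42+np.pi))
E
```

```text
0.1 0.0; 0.2 0.04; 0.3 -0.03; 0.4 0.03; 0.5 0.04; 0.6 0.03; 0.7 0.12; 0.8 0.02; 0.9 0.05; 1.0 0.04; 1.1 -0.04; 1.2 0.03; 1.3 0.08; 1.4 0.02; 1.5 0.03; 1.6 0.08; 1.7 0.12; 1.8 0.07; 1.9 -0.08; 
end [-3.141 -0.     0.826] [-0.7  4.8  0.4] 0.17992768686324012 52.0583
0.8215926535897926
```

No torque spike appeared, so I'll check how the key sits in the gripper and hub.

```bash
python3 - <<'E'
from h import *
a=imaging.capture("side"); b=imaging.capture("top")
m=imaging.camera_model("side"); u=w2p(m,[[590.65,278.9,180]])[0]; print(u)
x,y=int(u[0])-75,max(int(u[1])-80,0); A=cv2.resize(a[y:y+200,x:x+133],(399,600),interpolation=cv2.INTER_CUBIC)
m=imaging.camera_model("top"); u=w2p(m,[[590.65,278.9,180]])[0]
x,y=int(u[0])-40,int(u[1])-60; B=cv2.resize(b[y:y+120,x:x+80],(400,600),interpolation=cv2.INTER_CUBIC)
cv2.imwrite("pics/s2.png",np.hstack([A,B]))
E
```

```text
[175.93649815 234.61904183]
```

View pics/s2.png

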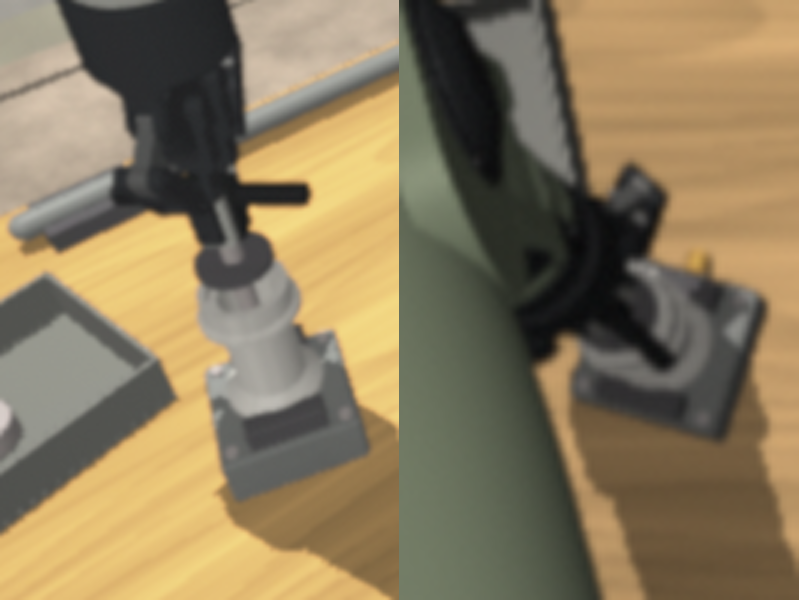

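```bash
python3 - <<'E'
from h import *
m=imaging.camera_model("top"); u=w2p(m,[[590.65,278.9,180]])[0]; o=np.array([int(u[0])-40,int(u[1])-60])
P=p2w(m,np.array([(672,358),(600,265),(650,365)])/5-[80,0]+o,224)[:,:2]; P0=np.array([590.65,278.9])
for p in P: print(p.round(1),np.linalg.norm(p-P0).round(1),np.arctan2(*(P0-p)[::-1]).round(2))
m=imaging.camera_model("side"); u=w2p(m,[[590.65,278.9,180]])[0]; o=np.array([int(u[0])-75,int(u[1])-80])
P=p2w(m,np.array([(306,193),(120,187)])/3+o,220)[:,:2]; print(P.round(1),np.linalg.norm(P[1]-P[0]),[np.arctan2(*(P[0]-P[1])[::-1]),np.arctan2(*(P[0]-P0)[::-1])])
s=bot.get_state(); print(s["wrist_torque"],s["contact_force"],s["tcp_pos"])
E
```

```text
[555.8 234.4] 56.6 0.91
[604.1 271. ] 15.6 2.61
[552.4 245.4] 50.8 0.72
[[553.2 239.1]
 [629.3 315.2]] 107.59903198215547 [np.float64(-2.356559519069731), np.float64(-2.3260790080704985)]
[ 1.78118128  0.26954144 -0.0933045 ] [-0.49921788  4.45192633  0.3523445 ] [590.55525513 279.14144126 192.17822162]
```

```bash
cat >> h.py <<'E'
def look(h,yaw,z,name):
    m=imaging.camera_model("wrist"); s=bot.get_state()
    p=np.array(h)-66*np.array([np.cos(yaw),np.sin(yaw)])
    bot.move_ptp([*p,335],down(yaw)); bot.movel([*p,z],max_speed=120); bot.dwell(.3); m,im=snap(name)
    bot.movel([*p,335],max_speed=200)
    u=w2p(m,[[*h,58]])[0]; print(name,u); x,y=int(u[0])-24,int(u[1])-24
    c=cv2.resize(im[y:y+48,x:x+48],(384,384),interpolation=cv2.INTER_CUBIC)
    return np.clip(c.astype(float)*2,0,255).astype(np.uint8),(x,y)
E
python3 - <<'E'
from h import *
h=[590.65,278.9]; p=bot.get_state()["tcp_pos"]
bot.movel([*h,335],max_speed=120); s=bot.get_state(); print(s["opening"],s["contact_force"],s["orientation"])
A,o=look(h,2.5,265,"la"); print(o)
hb=[640.25,-43.6]; B,o=look(hb,2.5,265,"lb"); print(o,bot.get_state()["t"])
cv2.imwrite("pics/l1.png",np.hstack([A,B]))
E
```

```text
0.1780227531829803 [-0.48968355  0.66901509 -3.01151283] [-3.14127904e+00  1.95464736e-03  8.21700034e-01]
la [315.57950483 111.14924317]
(291, 87)
lb [315.820537   110.96336923]
(291, 86) 59.4583
```

View pics/l1.png

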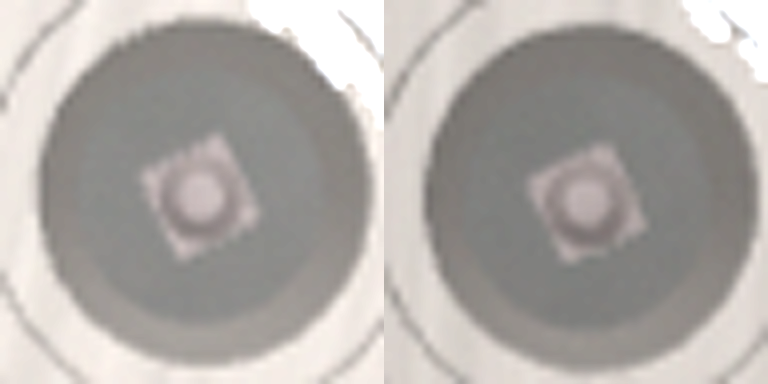

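Both bolts can be seen clearly from above, with corners at about (222,132), (140,180), (183,262), (262,215) in the left crop, and similar ones in the right.

```bash
python3 - <<'E'
from h import *
for n,o,c in [("la",(291,87),[(222,132),(140,180),(183,262),(262,215)]),("lb",(291,86),[(224,142),(141,183),(186,263),(266,225)])]:
    m,im=load(n); P=p2w(m,np.array(c)/8+o,54)[:,:2]; d=np.roll(P,-1,0)-P
    a=np.arctan2(d[:,1],d[:,0]); print(n,P.mean(0).round(2),np.linalg.norm(d,axis=1).round(1),np.mod(a,np.pi/2).round(3), "mean",np.angle(np.exp(4j*a).mean())/4)
    r,s=fit([(m,im)],rect(12,12,54),(*P.mean(0),np.angle(np.exp(4j*a).mean())/4),(2,2,.3),(5,5,13),sig=.8); print(r.round(3),s)
    print(" bore",fit([(m,im)],circ([17],138),P.mean(0),(5,5),(11,11),sig=.8,sign=1))
E
```

```text
la [591.49 279.14] [12.4 11.9 12.1 11.8] [1.441 1.424 1.453 1.397] mean -0.14207425778337668
[ 5.90617e+02  2.78709e+02 -1.86000e-01] 9.273951530456543
 bore (array([590.6424599, 278.9344359]), np.float64(35.42628479003906))
lb [641.08 -43.26] [12.1 11.8 11.7 11.9] [1.372 1.454 1.361 1.417] mean -0.16988687992088358
[ 6.40104e+02 -4.36390e+01 -2.11000e-01] 8.802072525024414
 bore (array([640.31690174, -43.5995366 ]), np.float64(32.86001968383789))
```

Bolt A now reads −0.186, which mod 90° is exactly the 1.45 stop, so it is tight. Bolt B is at about 0.11. Now for B.

```bash
python3 - <<'E'
from h import *
h=[640.28,-43.6]; y=-.211+np.pi
bot.move_ptp([*h,335],down(y)); bot.dwell(.2)
if insert(h,y):
    turn(h,y,1.6); bot.movel([*h,335],max_speed=120); print(bot.get_state()["opening"])
    look(h,2.5,265,"lb2"); m,im=load("lb2"); print(fit([(m,im)],rect(12,12,54),(*h,0),(2,2,.8),(5,5,33),sig=.8)); print("expect",-.1-1.45+np.pi/2)
print(bot.get_state()["t"])
E
```

```text
err [-0.36  0.6 ]
at130 True 137.7 [0.5 0.8 4. ] [ 0.41 -0.11]
60.8333
```

The tip caught on the ledge at 138 mm, so the key may have tilted in the grip. I'll raise it a little and look.

```bash
python3 - <<'E'
from h import *
h=[640.28,-43.6]; bot.movel([*h,318]); bot.dwell(.3); s=bot.get_state(); print(s["tcp_pos"].round(2),s["orientation"].round(3),s["contact_force"].round(1),s["wrist_torque"].round(2))
a=imaging.capture("side"); cv2.imwrite("pics/side2r.png",a); m=imaging.camera_model("side")
P=w2p(m,[[*h,337],[*h,167],[*h,145]]); print(P.round(1)); u=P[0]
x,y=int(u[0])-66,max(int(u[1])-70,0); print(x,y); c=cv2.resize(a[y:y+150,x:x+133],(532,600),interpolation=cv2.INTER_CUBIC)
for p in P: cv2.circle(c,tuple(((p-[x,y])*4).astype(int)),3,(0,0,255),-1)
cv2.imwrite("pics/side2.png",c)
E
```

```text
[639.85 -43.54 316.95] [-3.141 -0.006  2.931] [-0.1 -0.7 -2.8] [-0.04 -0.03 -0.02]
[[295.4  91.2]
 [298.8 161. ]
 [299.2 168.8]]
229 21
```

View pics/side2.png

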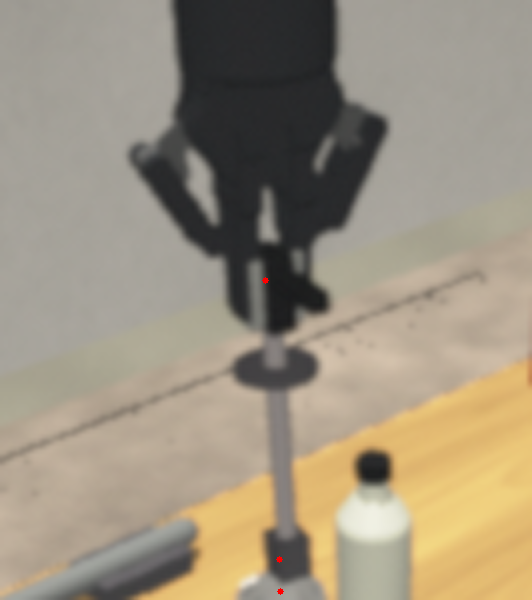

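```bash
python3 - <<'E'
from h import *
m=imaging.camera_model("side")
b=np.zeros((400,640,3),np.uint8); b[60:360,60:460]=cv2.resize(cv2.imread("pics/side1.png"),(400,300),interpolation=cv2.INTER_AREA)
for im,t in [(b,(590.42,278.03,335.99)),(cv2.imread("pics/side2r.png"),(639.85,-43.54,316.95))]:
    zt=t[2]-ZG+140
    for rr,zz in [([23,23],[zt+5,zt]),([23],[zt+5])]:
        r,s=fit([(m,im)],circ(rr,zz),t[:2],(14,14),(15,15),sig=.8); print("collar off",(r-t[:2]).round(2),s)
r,s=fit([(m,cv2.imread("pics/side2r.png"))],circ([27],145),(640.3,-43.6),(10,10),(11,11),sig=.8);print("hubB in side",r,s)
E
```

```text
collar off [-4.78  0.36] 33.03365707397461
collar off [-6.59  1.19] 37.07511901855469
collar off [-4.53  1.62] 35.56460189819336
collar off [-7.55  2.78] 37.415523529052734
hubB in side [633.27575493 -37.03367996] 21.617231369018555
```

```bash
python3 - <<'E'
from h import *
m=imaging.camera_model("side"); rt=R.from_euler('xyz',m["rotation"]).apply([1,0,0]); print(rt)
b=np.zeros((400,640,3),np.uint8); b[60:360,60:460]=cv2.resize(cv2.imread("pics/side1.png"),(400,300),interpolation=cv2.INTER_AREA)
for im,t in [(b,(590.42,278.03,335.99)),(cv2.imread("pics/side2r.png"),(639.85,-43.54,316.95))]:
    zs=np.linspace(-62,-118,30)+t[2]+19
    def sh(p):
        c=np.array([t[0],t[1],0])+np.c_[0*zs,0*zs,zs]+np.outer(p[0]+(p[1]-p[0])*np.linspace(0,1,30),rt)
        return np.vstack([c+6*rt,c-6*rt]),np.vstack([np.tile(rt,(30,1)),np.tile(-rt,(30,1))])
    print("shank offset along right at -62,-118:",fit([(m,im)],sh,(0,0),(10,10),(21,21),sig=.8))
E
```

```text
[-0.67522074 -0.7376118   0.00240659]
shank offset along right at -62,-118: (array([0.63671273, 0.24054043]), np.float64(22.57353401184082))
shank offset along right at -62,-118: (array([2.29410486, 2.74707932]), np.float64(33.181800842285156))
```

The shank is about 3 mm off at the tip, so the key slipped along the pads. I'll hang it in the stand, re-measure and regrip cleanly.

```bash
python3 - <<'E'
from h import *
st=np.array([447.15,135.0]); y=-.1+np.pi; c=st-4*np.array([np.cos(y),np.sin(y)])
bot.movel([640.28,-43.6,335]); bot.move_ptp([*c,335],down(y)); bot.dwell(.2)
hit=bot.movel([*c,ZG+60],max_speed=120,threshold=8); print(hit,tip())
if not hit:
    print(bot.movel([*c,ZG+0.5],max_speed=40,threshold=6),tip(),bot.get_state()["contact_force"].round(1))
    bot.grip(.7,20); bot.movel([*c,330],max_speed=150)
    for n,yy in [("key2a",np.pi*.5+.29),("key2b",-np.pi*.5+.29)]:
        bot.move_ptp([*st,330],down(yy)); bot.dwell(.25); snap(n)
    v=[load("key2a"),load("key2b")]
    for w in ([v[0]],[v[1]],v): print(fit(w,rect(112,12,202),(447,135,-.1),(8,8,.3),(9,9,13)))
print(bot.get_state()["t"])
E
```

```text
False 76.64862469246435
True 16.807436216161648 [-1.3  0.8  6. ]
(array([ 4.47868620e+02,  1.34154162e+02, -1.06993878e-01]), np.float64(29.83913230895996))
(array([ 4.47949907e+02,  1.31958893e+02, -1.01185280e-01]), np.float64(31.7896785736084))
(array([ 4.47799163e+02,  1.33288011e+02, -9.23130006e-02]), np.float64(28.85880470275879))
71.5833
```

```bash
python3 - <<'E'
from h import *
k=[447.9,133.2]; yk=-.1+np.pi; h=[640.28,-43.6]; y=-.211+np.pi
bot.move_ptp([*k,250],down(yk)); print(bot.movel([*k,167.3],max_speed=80,threshold=10)); bot.grip(0,80)
print(bot.get_state()["tcp_pos"].round(2))
bot.movel([*k,335],max_speed=120); bot.move_ptp([*h,335],down(y)); bot.dwell(.3)
if insert(h,y):
    turn(h,y,1.5); bot.movel([*h,335],max_speed=120); print(bot.get_state()["opening"])
    look(h,2.5,265,"lb2"); m,im=load("lb2"); print(fit([(m,im)],rect(12,12,54),(*h,0),(2,2,.8),(5,5,33),sig=.8)); print("expect",-.1-1.45+np.pi/2)
print(bot.get_state()["t"])
E
```

```text
False
[448.14 133.34 167.62]
err [ 0.31 -1.04]
at130 False 130.5 [ 0.3  0.5 -2.9] [-0.29  0.04]
at64 False 64.6 [-0.1  0.4 -2.3] [ 0.01  0.03 -0.02]
at40 False 40.6 [ 0.6  0.3 -2.6] [ 0.01  0.04 -0.01]
0.1 0.07; 0.2 -0.02; 0.3 0.05; 0.4 -0.01; 0.5 0.02; 0.6 0.01; 0.7 0.08; 0.8 0.03; 0.9 -0.02; 1.0 0.08; 1.1 0.07; 1.2 0.05; 1.3 0.07; 1.4 0.03; 1.5 0.02; 
end [-3.141  0.     1.435] [-0.9  3.5 -1.5] 0.17714061513904644 84.95
0.17485126290564323
lb2 [315.79527207 110.98564048]
(array([ 6.40273446e+02, -4.36800285e+01,  1.60809661e-01]), np.float64(8.847391128540039))
expect 0.020796326794896514
88.9083
```

Bolt B is at about 1.31, which is too close to the limit, so I'll give it another small turn.

```bash
python3 - <<'E'
from h import *
h=[640.28,-43.6]; y=-1.41+np.pi
bot.move_ptp([*h,335],down(y)); bot.dwell(.3)
if insert(h,y):
    turn(h,y,.36,step=.06); bot.movel([*h,335],max_speed=120); print(bot.get_state()["opening"])
    look(h,2.5,265,"lb3"); m,im=load("lb3"); print(fit([(m,im)],rect(12,12,54),(*h,0.05),(2,2,.4),(5,5,33),sig=.8))
    m,im=load("lb2"); print(fit([(m,im)],rect(12,12,54),(*h,0.05),(2,2,.4),(5,5,33),sig=.8)); print("expect",-.1-1.45+np.pi/2)
print(bot.get_state()["t"])
E
```

```text
err [-0.22  0.27]
at130 False 130.5 [-0.  -1.1 -2.9] [-0.3   0.05]
at64 False 64.6 [-0.5  0.  -2.8] [ 0.02 -0.05 -0.03]
at40 False 40.6 [-0.1  0.7 -2.8] [-0.03 -0.05  0.02]
0.06 0.02; 0.12 0.06; 0.18 0.01; 0.24 0.01; 0.3 0.06; 0.36 -0.04; 
end [-3.141 -0.     1.374] [-0.3  3.  -3.1] 0.17893301977162296 94.8833
0.17358097026438232
lb3 [315.79427298 110.98531502]
(array([ 6.40280363e+02, -4.36953034e+01,  1.06579693e-01]), np.float64(8.80323600769043))
(array([ 6.40259345e+02, -4.36698564e+01,  1.61060448e-01]), np.float64(8.849244117736816))
expect 0.020796326794896514
98.8917
```

```bash
python3 - <<'E'
from h import *
h=[640.28,-43.6]; y=-1.464+np.pi
bot.move_ptp([*h,335],down(y)); bot.dwell(.2)
if insert(h,y):
    turn(h,y,.42,step=.07); bot.movel([*h,335],max_speed=120); print(bot.get_state()["opening"])
    look(h,2.5,265,"lb4"); m,im=load("lb4"); print(fit([(m,im)],rect(12,12,54),(*h,0.05),(2,2,.4),(5,5,33),sig=.8))
    st=np.array([447.15,135.0]); yk=-.1+np.pi
    bot.move_ptp([*st,335],down(yk)); bot.dwell(.2)
    hit=bot.movel([*st,ZG+60],max_speed=120,threshold=8); print(hit,tip())
    if not hit:
        print(bot.movel([*st,ZG+.5],max_speed=40,threshold=6),tip(),bot.get_state()["contact_force"].round(1))
        bot.grip(.7,20); bot.movel([*st,300],max_speed=120); bot.dwell(.2)
        # camera on base side: back off to view key
        bot.move_ptp([*st,330],down(.29-np.pi*.5)); bot.dwell(.25); v=snap("key3"); print(fit([v],rect(112,12,202),(447,135,-.1),(8,8,.3),(9,9,13)))
print(bot.get_state()["t"])
E
```

```text
err [-0.19  0.29]
at130 False 130.5 [ 0.1  0.  -3. ] [-0.31  0.04]
at64 False 64.6 [ 0.1  0.7 -2.8] [ 0.06 -0.07 -0.03]
at40 False 40.6 [ 0.4  0.5 -2.5] [ 0.03  0.05 -0.01]
0.07 -0.01; 0.14 0.03; 0.21 0.03; 0.28 -0.0; 0.35 0.07; 0.42 0.13; 
end [-3.141e+00 -1.000e-03  1.261e+00] [-0.5  2.8 -3.1] 0.17465029125903073 104.8167
0.1775079552723305
lb4 [315.79350108 110.98487559]
(array([ 6.40283452e+02, -4.36871054e+01,  1.60227696e-02]), np.float64(8.999746322631836))
False 76.67775403423607
False 16.730884496018604 [-0.7 -0.5 -3.1]
(array([ 4.46794704e+02,  1.31939021e+02, -1.00676506e-01]), np.float64(31.49530029296875))
117.0
```

Bolt B reads tight at 0.016 against an expected 0.021, and the key hangs in the stand. Now I'll locate the plugs from directly above.

```bash
python3 - <<'E'
from h import *
T=[]
for n,c in [("p1",(410,285)),("p2",(471,-21))]:
    q=np.arctan2(c[1],c[0])
    v=[]
    for i,yaw in enumerate([q+np.pi/2,q-np.pi/2]):
        p=np.array(c)-66*np.array([np.cos(yaw),np.sin(yaw)]); bot.move_ptp([*p,255],down(yaw)); bot.dwell(.25); v.append(snap(f"{n}_{i}"))
        u=w2p(v[-1][0],[[*c,24]])[0]; x,y=int(u[0])-50,max(int(u[1])-50,0); T.append(cv2.resize(v[-1][1][y:y+100,x:x+100],(300,300)))
    for w in ([v[0]],[v[1]],v): print(n,[np.round(a,2) for a in fit(w,circ([20],24),c,(25,25),(26,26),sig=1)])
cv2.imwrite("pics/pl.png",np.vstack([np.hstack(T[:2]),np.hstack(T[2:])])); print(bot.get_state()["t"])
E
```

```text
p1 [array([415.44, 311.61]), np.float64(11.07)]
p1 [array([398.43, 308.53]), np.float64(8.84)]
p1 [array([414.91, 311.5 ]), np.float64(8.19)]
p2 [array([472.21, -19.04]), np.float64(15.64)]
p2 [array([469.23, -17.79]), np.float64(14.37)]
p2 [array([471.15, -19.75]), np.float64(14.54)]
128.0417
```

View pics/pl.png

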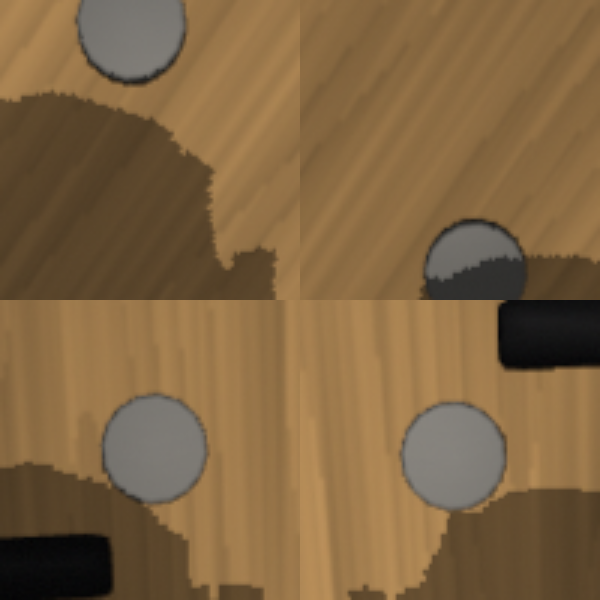

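Plug 1 was knocked about 40 mm aside: it is at (132,28) in the first crop. Plug 2 is in place. Next I'll refit on the saturation channel and place plug 2 in hub B.

```bash
cat >> h.py <<'E'
def sat(v):
    s=cv2.cvtColor(v[1],cv2.COLOR_BGR2HSV)[:,:,1]; return v[0],cv2.merge([s,s,s])
def pick_place(p,h,yaw,yh,zp=9):
    bot.grip(.85,20); bot.move_ptp([*p,120],down(yaw)); print(bot.movel([*p,zp],max_speed=90,threshold=10))
    bot.grip(0,25); s=bot.get_state(); print("grip",s["opening"],s["gripper_force"],s["tcp_pos"].round(1))
    z0=s["tcp_pos"][2]
    bot.movel([*p,220],max_speed=150); bot.move_ptp([*h,220],down(yh)); bot.dwell(.2); s=bot.get_state(); print("over",s["opening"],(np.array(h)-s["tcp_pos"][:2]).round(2))
    bot.movel([*h,z0+150],max_speed=100); hit=bot.movel([*h,z0+138.3],max_speed=20,threshold=6); s=bot.get_state(); print("down",hit,s["tcp_pos"][2]-z0,s["contact_force"].round(1))
    return z0
E
python3 - <<'E'
from h import *
for n,c,px in [("p1",(410,285),[(132,28),(175,270)]),("p2",(471,-21),[(155,148),(154,156)])]:
    v=[load(f"{n}_{i}") for i in (0,1)]; e=[]
    for (m,im),q in zip(v,px):
        u=w2p(m,[[*c,24]])[0]; o=np.array([int(u[0])-50,max(int(u[1])-50,0)]); e.append(p2w(m,np.array(q)/3+o,24)[0,:2])
    print(n,np.round(e,1)); e=np.mean(e,0)
    for w in ([v[0]],[v[1]],v): print(n,[np.round(a,2) for a in fit([sat(a) for a in w],circ([20],24),e,(5,5),(11,11),sig=1,sign=1)])
    p=fit([sat(a) for a in v],circ([20],24),e,(5,5),(11,11),sig=1,sign=1)[0]
q=np.arctan2(p[1],p[0]); yaw=np.pi+.6   # fingers across, clear of screwdriver
pick_place(p,[640.28,-43.6],yaw,yaw); print(bot.get_state()["t"])
E
```

```text
p1 [[379.8 315.7]
 [378.2 315.8]]
p1 [array([377.02, 316.75]), np.float64(40.0)]
p1 [array([377.02, 316.75]), np.float64(40.0)]
p1 [array([377.02, 316.75]), np.float64(40.0)]
p2 [[471.9 -19.7]
 [470.4 -19.5]]
p2 [array([470.13, -19.59]), np.float64(40.0)]
p2 [array([470.13, -19.59]), np.float64(40.0)]
p2 [array([470.13, -19.59]), np.float64(40.0)]
False
grip 0.45776479408748855 24.751022458076477 [470.5 -19.7   9.5]
over 0.45577430300505406 [ 1.12 -0.28]
down False 138.2042197001274 [-0.1 -0.5 -1.2]
134.8583
```

The plug is in the recess (138.2 mm lowering with no contact on the rim). I'll release it, place plug 1 and check both.

```bash
python3 - <<'E'
from h import *
bot.grip(.75,20); p=bot.get_state()["tcp_pos"]; bot.movel([640.28,-43.6,240],max_speed=120)
yaw=np.pi+.6
pick_place(np.array([379.0,315.75]),[590.65,278.9],yaw,yaw); bot.grip(.75,20); bot.movel([590.65,278.9,300],max_speed=120)
T=[]
for n,h in [("fA",[590.65,278.9]),("fB",[640.28,-43.6])]:
    y=2.5; q=np.array(h)-66*np.array([np.cos(y),np.sin(y)]); bot.move_ptp([*q,300],down(y)); bot.dwell(.25); m,im=snap(n)
    u=w2p(m,[[*h,162]])[0]; x,yy=int(u[0])-60,max(int(u[1])-60,0); T.append(cv2.resize(im[yy:yy+120,x:x+120],(400,400)))
    for rr,zz in [([20],162),([27],145)]: print(n,rr,[np.round(a,2) for a in fit([(m,im)],circ(rr,zz),h,(5,5),(11,11),sig=.8)])
b=imaging.capture("side")[60:360,100:500]
cv2.imwrite("pics/fin.png",np.vstack([np.hstack(T),np.hstack([cv2.resize(b,(266,200)),cv2.resize(imaging.capture("top")[100:350,100:500],(320,200)),np.zeros((200,214,3),np.uint8)])])); print(bot.get_state()["t"])
E
```

```text
False
grip 0.45715047079812265 24.78639990091324 [379.2 316.    9.6]
over 0.45806850300085034 [ 1.27 -0.87]
down False 138.19603052350976 [ 0.3 -0.2 -0.6]
fA [20] [array([590.76, 277.87]), np.float64(35.01)]
fA [27] [array([593.58, 283.73]), np.float64(20.73)]
fB [20] [array([641.4 , -44.04]), np.float64(30.78)]
fB [27] [array([642.38, -46.04]), np.float64(19.85)]
148.775
```

View pics/fin.png

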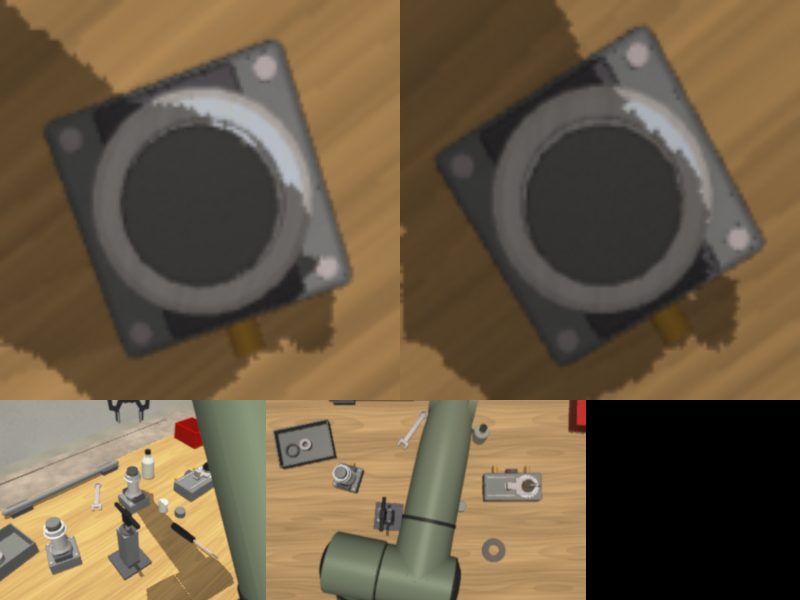

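Both plugs lie centred in their recesses (off axis by about 1.1 mm), and the key hangs in its stand. Handing in.

```bash
python3 -c "
from h import *
print(bot.sign_off())"
```

```text
the job is handed in; nothing more can be done
None
```

I handed the job in at about 149 s, and my measurements show every step met, but the hand-in returned no verdict: knob on the mark, lock home, the bolts of the two hubs present tight, key back in its stand, and a plug in each hub's recess about 1 mm off axis.

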